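Index the sample table by one notch

TASK

The sample changer's turntable is locked by a sprung plunger. With the fingertips press the black plunger cap down and, keeping it pressed, push it round so that the table turns one notch and the flat white sample puck comes under the probe; then let go, so that the plunger springs fully up in that notch and locks the table. Do not touch or lift the puck and the steel reference cylinder on the table: they must stay in their seats, and leave the other things on the desk where they are.

Things in the scene. Friction and masses are not known exactly. Their poses are not given: they have to be found in the camera images.
- changer: sample changer fixed to the desk, place and yaw vary: round foot 148 mm across, 10 mm high; steel index flange 148 mm across, 26 to 34 mm above the desk, 8 notches in its rim 45 degrees apart; on top an aluminium turntable. Origin on the turntable's axis at desk height, z up; its +x axis points to the probe
- table (a joint): angle of the turntable, rad: 0 at the start (locked in a notch), grows anticlockwise seen from above, one notch is 0.785, two notches possible each way. Turns only while the plunger is pressed; then easily (0.6 N at the plunger), and stays where left. If let go between notches the plunger's tooth rests under the flange and springs up once the table is turned on to a notch
- plunger (a joint): press of the plunger, m: 0 sprung fully up, 0.012 at its lower stop. The spring pushes back with 3 N at 0 and 6.6 N at the stop. Its tooth leaves the notch below the flange, and the table is free to turn, from about 0.0085 on
- plunger_cap (a point): centre of the top face of the black round plunger cap, 28 mm across, 86 mm from the axis, on a T-shaped arm of the turntable, at the start opposite the probe. The face is 68 mm above the desk when up; it moves with plunger and table. 27 mm to each side along the arc a steel post 9 mm thick rises to 77 mm above the desk: a finger on the cap drags it by friction or pushes the post ahead
- table_axis (a point): point on the turntable's axis at its top face, 48 mm above the desk. The turntable is 116 mm across, with 8 round seats 45 degrees apart, centres 41 mm from the axis, each with a rim 4 mm high
- probe_station (a point): fixed point right below the probe, 41 mm from the axis, at the turntable's top face: where the middle of the puck's underside shall come. The thin probe hangs there 109 to 135 mm above the desk from an arm on a post (10 mm thick, 128 mm high, 92 mm from the axis)
- puck: loose flat white sample puck, 25 mm across and 11 mm high, with a small dark chip on top, in the seat one notch to the left or to the right of the probe (varies). Origin at the centre of its underside, which rests 48 mm above the desk
- reference: loose stepped steel reference cylinder, 25 mm across and 36 mm high, standing in the seat one notch to the other side of the probe. Origin at the centre of its underside
- objective: bystander: loose microscope objective standing on the desk, 27 mm across and 50 mm high, origin at the centre of its underside
- tweezers: bystander: loose steel tweezers lying on the desk, 120 mm long, 12 mm wide, 8 mm high, origin under their middle
- wafer_box: bystander: loose round white wafer box lying on the desk, 66 mm across and 18 mm high, origin at the centre of its underside
- torch: bystander: loose torch lying on the desk, 98 mm long and 24 mm thick, origin under its middle

How it is judged:
By the outcome, as a careful person would: the job done as asked, in the order asked, and still so for the second after the job is handed in, with the robot touching nothing.
It also fails if it takes over 35 s, if anything falls off the work surface, if the arm or the gripper's body presses on something with over 40 N, if the wrist force passes 120 N, or if a joint passes its speed limit or range.

ROBOT

A 6-joint arm with a two-finger parallel gripper is mounted at the origin on a cart in front of the work surface, level with it; the furniture and walls round the work are solid. World frame = base frame: x ahead of the robot, y to its left, z up, the work surface at z = 0. Lengths are in m, angles in rad, forces in N, time in s.
With the tool pointing down it reaches from about 0.35 to 0.925 m from the base axis. Payload 6.4 kg.
Tool frame: the origin (TCP) lies at the very end of the fingers, on their centre line; the grasp point (between the pads) lies 19 mm behind it (bot.hold_point_z is the distance from the TCP to the grasp point, in m); z points along the fingers, y is the direction in which the jaws open and shut (so a half turn about z gives the same grasp; the last joint's range is limited). The gripper opens to 94 mm and grips with 3 to 60 N. Pads are 16 mm wide; open, the fingers measure 119 mm over their backs; the gripper's body (75 mm by 177 mm) begins 78 mm behind the grasp point.
Start: joints at [-1.521, 0.245, 1.558, -0, 1.339, -0.174], TCP at [0.144, -0.634, 0.205] pointing down, gripper open.
Joint ranges: [-3.13, 3.13], [-1.02, 2.26], [0.13, 2.54], [-0.95, 4.09], [0.21, 2.88], [-2.74, 2.74]. Speed limits (rad/s): [2.57, 2.57, 3.14, 3.14, 3.14, 3.14].

INTERFACE

Orientations are given as [roll, pitch, yaw] about the fixed x, y, z axes, in that order (R = Rz(yaw) Ry(pitch) Rx(roll)).
In Python, from cell import bot gives the robot as it stands.
- The arm moves only by the tool arm_command, never from a script. Its argument "steps" is a list that holds one entry, the list of rows, each a list of 7 numbers: the finger opening in cm, from 0 to 9.4, then the shift along the tool's x, y, z in cm, then the turn, a rotation vector about the tool's x, y, z in degrees. A call has 1 to 20 rows; each row is the pose to reach, as a shift and turn from the pose commanded when the call began, along the tool's axes at that moment; what a row does not reach only later rows make up. A row lasts 1/8 s, in which the tool goes at most 62.5 mm and 10.7 degrees, less where a joint would pass 70% of its speed; a pose out of reach is approached as far as the arm can. A call with a gripper value outside its range is refused whole. The fingers move at their own pace and stop on an object; "newtons" is the grip in N (left out, the last holds). Time passes only in rows, so rows that repeat a pose let the fingers close. It gives the time, the measured TCP pose, the force and the opening at its end, in the units of the state.
- bot.sense(): the state, without advancing time (a new reading comes with each control period).
- bot.read_camera(name): name is "scene" or "top" or "wrist"; returns a dict with "img" (480x640x3 uint8, red, green, blue), "K" (3x3 intrinsics, pixels), "R" (3x3) and "t" (3): a world point X has camera coordinates R X + t; the wrist camera has in their place "T_tool_cam" (4x4, takes a point from camera to tool coordinates, whose origin is the TCP and whose axes are the flange's). Camera axes: x right, y down, z forward; pixel columns grow to the right and rows downward; lengths in m; the calibration is good to about 2 mm. The wrist camera is an equidistant fisheye: a pixel r from the principal point sees the ray r / f radians off the axis. A picture is of the moment at which its call begins: read the wrist's pose just before it. There is no depth.
- bot.close_job(): hands the job in, once; it reports no verdict.
The state is a dict: "t": time; "joint_positions": joint angles; "qvel": joint speeds; "joint_torque": joint torques, N m; "eef_pos": TCP position; "orientation": TCP orientation; "wrist_force": force on the tool from outside, world axes, zero at the start; "torque": the same for the moment, N m; "width": finger opening in m.
Only numpy, scipy, OpenCV 4.12 (cv2) and the standard library are available. Lean on these libraries where they do the work, as an engineer would, in place of code of your own. Each camera call takes 0.05 s, during which the arm holds its last target. There are 200 camera calls.

## Working session

There is one attempt and no reset: what is moved stays moved. The work goes in short steps, Python scripts to look and compute and a tool call to move; the robot and the scene stay as the last step left them, time stands still between calls to the robot, and variables do not carry over. Pictures are saved under pics/ and viewed, about 8 in all and at most 12, crops included, and the job is handed in when it is done.

Besides the shell and the picture viewer there is one more tool, called as name(argument=value, ...), one argument or row to a line, values as JSON. arm_command: Moves the arm, as the interface text tells. Its arguments: {"type":"object","properties":{"steps":{"type":"array"},"newtons":{"type":"number"}},"required":["steps"]}

```bash
ls; mkdir -p pics; python3 - <<'E'
from cell import bot
import cv2
s=bot.sense(); print({k:s[k] for k in('t','eef_pos','orientation','width','wrist_force')})
for n in('scene','top'):
    c=bot.read_camera(n); cv2.imwrite(f'pics/{n}0.png',c['img'][:,:,::-1]); print(n,c['K'],c['R'],c['t'])
E
```

```text
pics
{'t': 0.0, 'eef_pos': array([ 0.14424402, -0.63319019,  0.20437547]), 'orientation': array([-3.13976081e+00, -2.97600596e-04,  2.23837274e-01]), 'width': 0.09416920382239861, 'wrist_force': array([0.25910705, 0.92448531, 0.56746033])}
scene [[482.73276939   0.         317.86021391]
 [  0.         482.73276939 238.82803549]
 [  0.           0.           1.        ]] [[ 0.86421311 -0.50296436 -0.01274967]
 [-0.26391287 -0.43159947 -0.86259602]
 [ 0.42835231  0.74883159 -0.50573269]] [-0.44873638  0.28007559  0.55810613]
top [[462.40069892   0.         315.8708662 ]
 [  0.         462.40069892 241.47313466]
 [  0.           0.           1.        ]] [[-2.18249514e-02 -9.99756195e-01 -3.34988747e-03]
 [-9.81653008e-01  2.20643611e-02 -1.89395185e-01]
 [ 1.89422922e-01 -8.45113595e-04 -9.81895230e-01]] [0.14470991 0.59676068 1.04803592]
```

View pics/scene0.png

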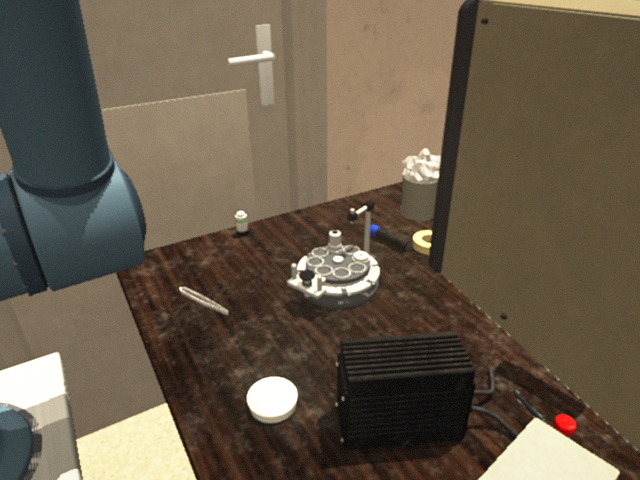

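View pics/top0.png

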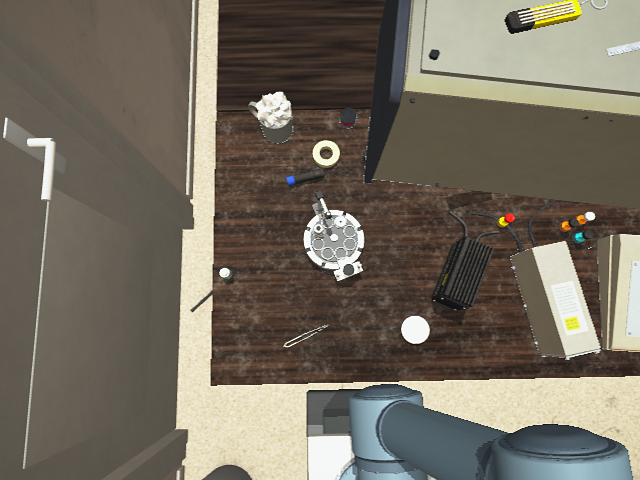

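Scene: the changer is near (338,275), with the cap at about (307,275). Top: changer around (334,240), cap (350,270), probe arm (322,210). I'll enlarge crops of both.

```bash
python3 - <<'E'
import cv2,numpy as np
a=cv2.imread('pics/top0.png')[185:290,280:385]; b=cv2.imread('pics/scene0.png')[195:315,275:395]
r=lambda i:cv2.resize(i,(400,400),interpolation=cv2.INTER_CUBIC)
cv2.imwrite('pics/crop.png',np.hstack([cv2.resize(a,(400,400),interpolation=cv2.INTER_CUBIC),r(b)]))
E
```

```text
(no output)
```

View pics/crop.png

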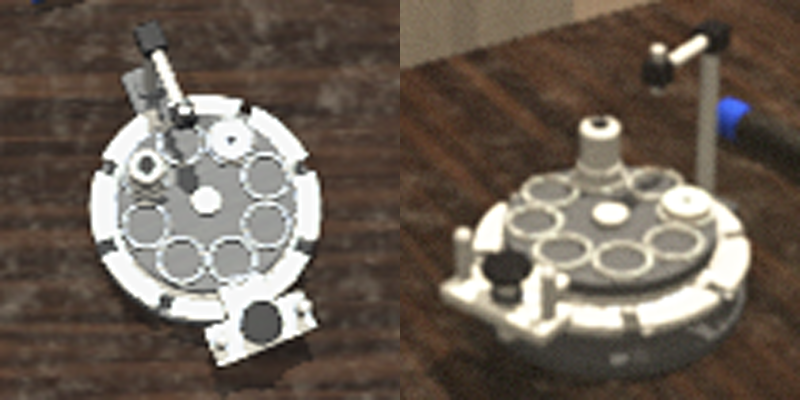

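Top crop: hub (207,200), cap (262,322), puck (230,139) clockwise of the probe tip, reference (147,163). Scene crop: hub (612,214), cap (508,264), puck (688,202). So the table must turn anticlockwise (+0.785).

```bash
cat >h.py <<'E'
import numpy as np
from cell import bot
def ray(c,u,v,z):
    d=c['R'].T@np.linalg.inv(c['K'])@[u,v,1]; o=-c['R'].T@c['t']
    return o+d*(z-o[2])/d[2]
E
python3 - <<'E'
from h import *
T,S=bot.read_camera('top'),bot.read_camera('scene')
t=lambda u,v:(280+(u+.5)*105/400-.5,185+(v+.5)*105/400-.5)
s=lambda u,v:(275+(u-400+.5)*.3-.5,195+(v+.5)*.3-.5)
for n,z,a,b in(('hub',.05,(207,200),(612,214)),('cap',.068,(262,322),(508,264)),('puck',.059,(230,139),(688,202)),('ref',.084,(147,163),(600,122)),('postR/L',.077,(304,311),(547,268)),('postL',.077,(219,345),(462,230))):
    print(n,ray(T,*t(*a),z).round(4),ray(S,*s(*b),z).round(4))
E
```

```text
hub [0.6109 0.0876 0.05  ] [0.6147 0.0902 0.05  ]
cap [0.5301 0.0568 0.068 ] [0.5316 0.0548 0.068 ]
puck [0.6481 0.0723 0.059 ] [0.6479 0.0673 0.059 ]
ref [0.6281 0.1252 0.084 ] [0.6303 0.1277 0.084 ]
postR/L [0.5351 0.0316 0.077 ] [0.5398 0.0305 0.077 ]
postL [0.5155 0.0841 0.077 ] [0.5203 0.0812 0.077 ]
```

arm_command(
  steps=[
    [[0,53,-58.6,0,0,0,-8.7],[0,53,-58.6,0,0,0,-8.7],[0,53,-58.6,0,0,0,-8.7],[0,53,-58.6,0,0,0,-8.7],[0,53,-58.6,0,0,0,-8.7],[0,53,-58.6,0,0,0,-8.7],[0,53,-58.6,0,0,0,-8.7],[0,53,-58.6,0,0,0,-8.7],[0,53,-58.6,0,0,0,-8.7],[0,53,-58.6,0,0,0,-8.7],[0,53,-58.6,0,0,0,-8.7],[0,53,-58.6,0,0,0,-8.7],[0,53,-58.6,0,0,0,-8.7],[0,53,-58.6,0,0,0,-8.7],[0,53,-58.6,6,0,0,-8.7],[0,53,-58.6,6,0,0,-8.7],[0,53,-58.6,6,0,0,-8.7]],
  ],
  newtons=20,
)

```text
t: 2.33
eef_pos: [0.5315, 0.0545, 0.1469]
orientation: [3.141, -0.001, 0.375]
wrist_force: [0.0, -0.8, 0.7]
width: 0.0005
```

```bash
python3 - <<'E'
from h import *
import cv2
s=bot.sense();c=bot.read_camera('wrist'); print(s['t'],s['eef_pos'],s['orientation'],c['K'],c['T_tool_cam'])
cv2.imwrite('pics/w1.png',c['img'][:,:,::-1])
E
```

```text
2.325 [0.53149616 0.05445598 0.14689838] [ 3.14090299e+00 -1.17826408e-03  3.74597027e-01] [[371.64829954   0.         320.89580076]
 [  0.         371.64829954 235.19830024]
 [  0.           0.           1.        ]] [[ 1.16996094e-04 -9.61329525e-01 -2.75400674e-01  8.15991860e-02]
 [ 9.99999750e-01 -7.97493361e-05  7.03198919e-04 -8.04386024e-04]
 [-6.97968903e-04 -2.75400688e-01  9.61329275e-01 -1.80161964e-01]
 [ 0.00000000e+00  0.00000000e+00  0.00000000e+00  1.00000000e+00]]
```

View pics/w1.png

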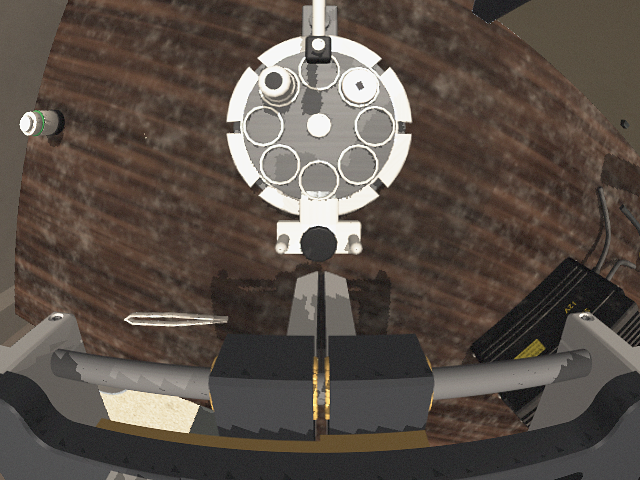

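Wrist view: hub at (318.5,125), cap (318.5,243), puck (360,86), reference (275,84), probe (318,45). The changer is aligned with the tool axis.

```bash
cat >>h.py <<'E'
from scipy.spatial.transform import Rotation as Ro
def wray(c,s,u,v,z):
    K=c['K'];x,y=u-K[0,2],v-K[1,2];r=np.hypot(x,y);a=r/K[0,0]
    d=np.array([x/r*np.sin(a),y/r*np.sin(a),np.cos(a)]);M=c['T_tool_cam']
    R=Ro.from_euler('xyz',s['orientation']).as_matrix()
    o=R@M[:3,3]+s['eef_pos'];d=R@M[:3,:3]@d
    return o+d*(z-o[2])/d[2]
E
python3 - <<'E'
from h import *
s=bot.sense();c=bot.read_camera('wrist')
h=wray(c,s,318.5,125,.05);p=wray(c,s,318.5,243,.068)
print(h,p,p-h,np.hypot(*(p-h)[:2]),np.degrees(np.arctan2(*(p-h)[1::-1])))
print(wray(c,s,360,86,.059),wray(c,s,282,241,.077),wray(c,s,355,241,.077))
E
```

```text
[0.61212007 0.08828164 0.05      ] [0.53271216 0.05707202 0.068     ] [-0.07940791 -0.03120962  0.018     ] 0.0853209052765507 -158.54373247016457
[0.6496183  0.07118823 0.059     ] [0.52720535 0.08263376 0.077     ] [0.54609224 0.03453788 0.077     ]
```

arm_command(
  steps=[
    [[0,0.15,-0.18,3,0,0,0],[0,0.15,-0.18,6,0,0,0],[0,0.15,-0.18,7,0,0,0],[0,0.15,-0.18,7,0,0,0],[0,0.15,-0.18,7,0,0,0]],
  ],
)

```text
t: 3.05
eef_pos: [0.5331, 0.0573, 0.0772]
orientation: [3.14, -0.003, 0.376]
wrist_force: [-0.0, -0.3, 0.5]
width: 0.0003
```

arm_command(
  steps=[
    [[0,0,0,0.7,0,0,0],[0,0,0,1.1,0,0,0],[0,0,0,1.5,0,0,0],[0,0,0,1.9,0,0,0],[0,0,0,1.9,0,0,0],[0,0,0,1.9,0,0,0]],
  ],
)

```text
t: 3.8
eef_pos: [0.5326, 0.0574, 0.0571]
orientation: [3.141, -0.001, 0.376]
wrist_force: [0.1, 0.1, 6.2]
width: 0.0004
```

arm_command(
  steps=[
    [[0,0.02,0.6,0,0,0,-4],[0,0.08,1.19,0,0,0,-8],[0,0.19,1.78,0,0,0,-12],[0,0.33,2.36,0,0,0,-16],[0,0.52,2.92,0,0,0,-20],[0,0.74,3.48,0,0,0,-24],[0,1.0,4.01,0,0,0,-28],[0,1.3,4.53,0,0,0,-32],[0,1.63,5.03,0,0,0,-36],[0,2.0,5.5,0,0,0,-40],[0,2.0,5.5,0,0,0,-40],[0,2.0,5.5,0,0,0,-40]],
  ],
)

```text
t: 5.3
eef_pos: [0.5714, 0.0135, 0.0572]
orientation: [3.14, -0.001, 1.074]
wrist_force: [0.7, 0.9, 6.1]
width: 0.0004
```

```bash
python3 - <<'E'
from h import *
import cv2
s=bot.sense();c=bot.read_camera('wrist'); print(s['t'],s['eef_pos'],s['orientation'],s['wrist_force'])
cv2.imwrite('pics/w2.png',cv2.resize(c['img'][0:400,120:520,::-1],(600,600),interpolation=cv2.INTER_CUBIC))
E
```

```text
5.3 [0.57141265 0.01353048 0.05717919] [ 3.14001459e+00 -7.53328537e-04  1.07380438e+00] [0.73384876 0.90008621 6.14020544]
```

View pics/w2.png

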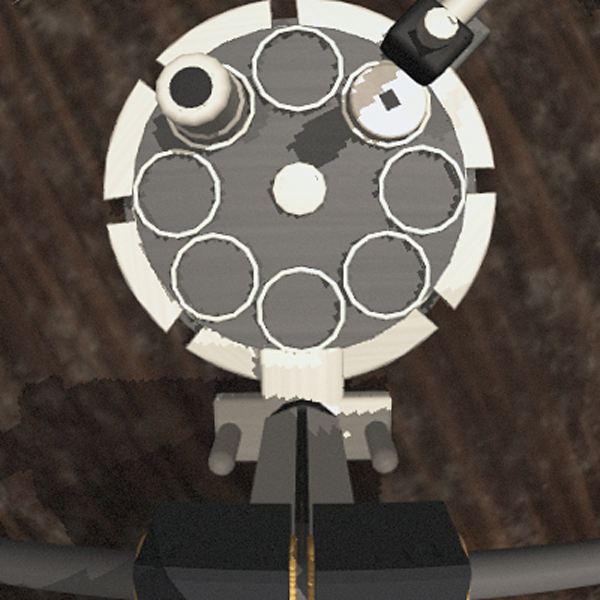

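The cap followed: the arm lies along the tool axis, the fingers are centred between the posts, and the puck and reference are seated about 5° short of the notch. I'll turn the last 5°.

arm_command(
  steps=[
    [[0,0.02,0.38,0,0,0,-2.5],[0,0.03,0.75,0,0,0,-5],[0,0.03,0.75,0,0,0,-5],[0,0.03,0.75,0,0,0,-5]],
  ],
)

```text
t: 5.85
eef_pos: [0.5781, 0.0103, 0.0572]
orientation: [3.14, -0.001, 1.161]
wrist_force: [0.2, -0.5, 5.7]
width: 0.0005
```

```bash
python3 - <<'E'
from h import *
import cv2
s=bot.sense();c=bot.read_camera('wrist'); print(s['t'],s['eef_pos'],s['orientation'],s['wrist_force'])
print(np.degrees(np.arctan2(.0882-s['eef_pos'][1],.6122-s['eef_pos'][0])))
cv2.imwrite('pics/w3.png',cv2.resize(c['img'][0:320,160:480,::-1],(600,600),interpolation=cv2.INTER_CUBIC))
E
```

```text
5.85 [0.5781054  0.010336   0.05719174] [ 3.14000776e+00 -7.31597168e-04  1.16110500e+00] [ 0.19019363 -0.49818923  5.66945226]
66.35264895279522
```

View pics/w3.png

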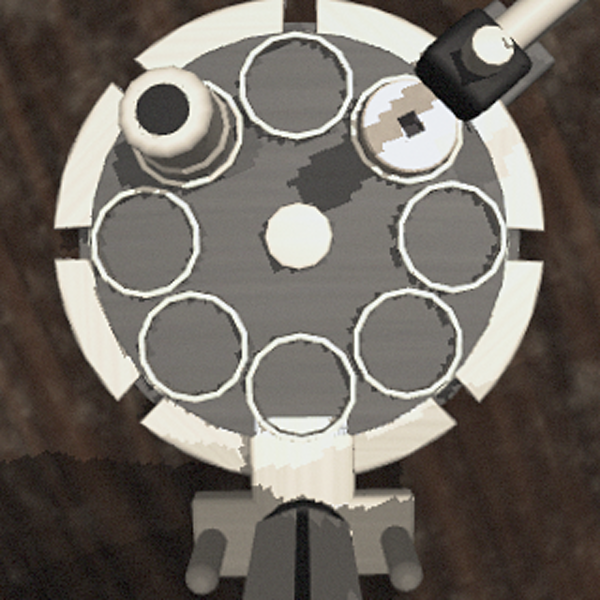

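Notches at (300,12), (72,243) and (527,243) are symmetric about the tool axis, and the table arm lies on that axis, so it is at the notch. Next is a slow lift, staying between the posts.

arm_command(
  steps=[
    [[0,0,0,-0.2,0,0,0],[0,0,0,-0.4,0,0,0],[0,0,0,-0.6,0,0,0],[0,0,0,-0.7,0,0,0],[0,0,0,-0.7,0,0,0]],
  ],
)

```text
t: 6.52
eef_pos: [0.5774, 0.0105, 0.0635]
orientation: [3.141, -0.001, 1.161]
wrist_force: [1.0, 2.6, 3.2]
width: 0.0001
```

The cap still pushes at z 0.0635, above the 0.0595 where a tooth caught under the flange would stop it. So it has entered the notch, and I'll lift clear.

arm_command(
  steps=[
    [[0,0,0,-0.2,0,0,0],[0,0,0,-0.4,0,0,0],[0,0,0,-0.7,0,0,0],[0,0,0,-1.2,0,0,0],[0,0,0,-3,0,0,0],[0,0,0,-8,0,0,0],[0,-4,0,-12,0,0,0],[0,-8,0,-12,0,0,0],[0,-8,0,-12,0,0,0],[0,-8,0,-12,0,0,0]],
  ],
)

```text
t: 7.78
eef_pos: [0.5453, -0.0628, 0.1837]
orientation: [-3.141, -0.0, 1.161]
wrist_force: [-0.9, 1.0, 0.9]
width: 0.0001
```

```bash
python3 - <<'E'
from h import *
import cv2
s=bot.sense();c=bot.read_camera('wrist'); print(s['t'],s['eef_pos'],s['wrist_force'])
w=c['img'][:,:,::-1]; S=bot.read_camera('scene')['img'][:,:,::-1]
cv2.imwrite('pics/w4full.png',w)
cv2.imwrite('pics/w4.png',np.hstack([cv2.resize(w[0:250,195:445],(400,500)[:1]*2,interpolation=cv2.INTER_CUBIC),cv2.resize(S[195:315,275:395],(400,400),interpolation=cv2.INTER_CUBIC)]))
E
```

```text
7.775 [ 0.54533186 -0.06275871  0.18368069] [-0.85666747  0.96691004  0.88983449]
```

View pics/w4.png

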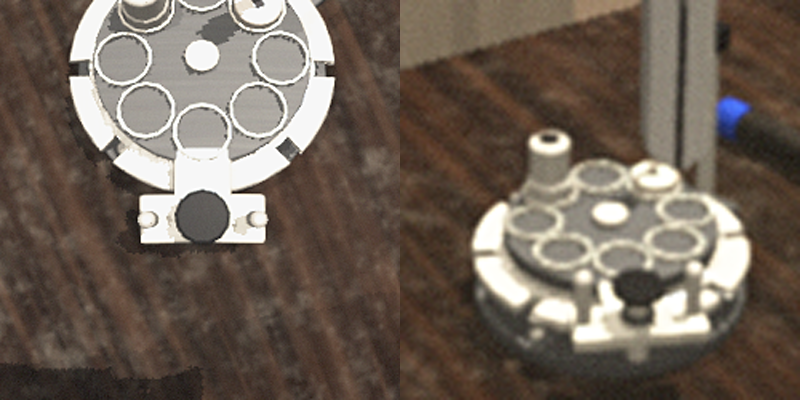

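Wrist crop: cap at (203,216), midway between posts and in line with the hub (202,55). Scene crop: cap (639,286) with its stem showing, puck and reference seated. I'll triangulate the cap height.

```bash
python3 - <<'E'
from h import *
s=bot.sense();c=bot.read_camera('wrist');S=bot.read_camera('scene');T=bot.read_camera('top')
import cv2; cv2.imwrite('pics/top5.png',cv2.resize(T['img'][185:290,280:385,::-1],(600,600),interpolation=cv2.INTER_CUBIC))
W=lambda u,v,z:wray(c,s,195+(u+.5)*.625-.5,(v+.5)*.625-.5,z)
Sc=lambda u,v,z:ray(S,275+(u-400+.5)*.3-.5,195+(v+.5)*.3-.5,z)
for n,a,b,zs in(('cap',(203,216),(639,284),(.0595,.064,.068)),('hub',(202,55),(612,214),(.05,)),('pL',(148,218),(583,272),(.077,)),('pR',(259,218),(695,264),(.077,))):
    for z in zs: print(n,z,W(*a,z)[:2].round(4),Sc(*b,z)[:2].round(4))
h=W(202,55,.05);p=W(203,216,.068);d=p-h;print(np.hypot(*d[:2]),np.degrees(np.arctan2(d[1],d[0]))+158.5)
print(s['wrist_force'])
E
```

```text
cap 0.0595 [0.5777 0.0098] [0.5841 0.0171]
cap 0.064 [0.5777 0.0098] [0.5805 0.0118]
cap 0.068 [0.5777 0.0099] [0.5774 0.0071]
hub 0.05 [0.6117 0.0895] [0.6147 0.0902]
pL 0.077 [0.5534 0.0197] [0.5528 0.0187]
pR 0.077 [ 0.602  -0.0013] [ 0.6024 -0.0035]
0.08661500574100577 45.41201993429728
[-0.04295938 -0.74413115  0.11708751]
```

View pics/top5.png

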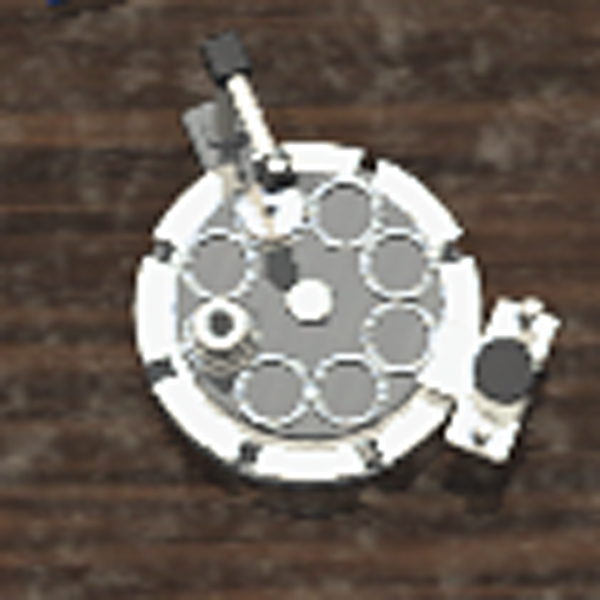

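The top view shows the puck at (270,212) under the probe tip and the reference in its seat at (220,325). The cap triangulates to a height of about 0.066–0.068, so it is fully up. The table has turned about 45.4°, and the arm is clear.

```bash
python3 -c "
from cell import bot
print(bot.close_job())"
```

```text
the job is handed in; nothing more can be done
None
```

The table is turned one notch and locked, with the puck under the probe, and I handed the job in after about 8 s of robot time.

**What I did:** I pressed the cap about 11 mm with closed fingertips (about 6 N). Keeping it pressed, I pushed it 45° anticlockwise along its arc, lifted slowly so the plunger could spring up, and backed off.

**Last checks:**
- **Turn:** measured 45.4°, which is within the error of the picture measurement.
- **Plunger:** while lifting, the cap still pushed on the fingers at 63.5 mm. That is above the 59.5 mm or so where a tooth caught under the flange would hold it. Afterwards it triangulated to about 66–68 mm, against 68 mm when fully up.
- **Puck and reference:** both look seated, and the puck is under the probe tip in the top view.
- **Contact:** the arm stands clear of everything, and the wrist force is near zero.

No check failed. The camera views disagree by 2–3 mm, so the cap height is only good to about that. I did not look at the bystanders again afterwards; the arm never went near the desk around them.

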